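# Lock the blue-capped milling jar

### The arm

A 6-joint arm with a two-finger parallel gripper is mounted at the origin on a cart in front of the work surface, level with it; the furniture and walls round the work are solid. World frame = base frame: x ahead of the robot, y to its left, z up, the work surface at z = 0. Lengths are in m, angles in rad, forces in N, time in s.
With the tool pointing down it reaches from about 0.225 to 0.875 m from the base axis. Payload 3.4 kg.
Tool frame: the origin (TCP) lies at the very end of the fingers, on their centre line; the grasp point (between the pads) lies 19 mm behind it; z points along the fingers, x is the direction in which the jaws open and shut, and the axes are right-handed (so a half turn about z gives the same grasp; the last joint's range is limited). The gripper opens to 85 mm and grips with 20 to 120 N. Pads are 22 mm wide; open, the fingers measure 114 mm over their backs; the gripper's body (76 mm by 85 mm) begins 54 mm behind the grasp point. The pads swing forward as they close: fully open they stand 13 mm farther back than shut.
Start: joints at [-1.358, 0.276, 1.505, -0, 1.361, -0.121], TCP at [0.188, -0.543, 0.231] pointing down, gripper open.
Joint ranges: [-2.89, 2.89], [-0.75, 2.08], [0.22, 2.7], [-1.18, 4.32], [0.11, 2.71], [-2.7, 2.7]. Speed limits (rad/s): [2.57, 2.57, 3.14, 3.14, 3.14, 3.14].

### API

Orientations are given as a unit quaternion [w, x, y, z].
In Python, from rig import manip gives the robot as it stands.
- The arm moves only by the tool carry_out, never from a script. Its argument "series" is a list of rows, each a list of 2 entries, a list of its own where there are three numbers: the shift along the tool's x, y, z in mm, then the turn about the tool's z in degrees. A call has 1 to 10 rows; each row shifts and turns the pose as measured when the row begins, along the tool's axes as they then stand; what a row does not reach is not made up. A row lasts 1/12 s, in which the tool goes at most 41.7 mm and 7.16 degrees, less where a joint would pass 70% of its speed; a pose out of reach is approached as far as the arm can. A call is refused whole if a number of a shift passes 41.7 or a number of a turn 7.16, either way. A call with a gripper value outside its range is refused whole. "fingers" is the finger opening in mm, from 0 to 85.4, set as the call begins (left out, the last holds). The fingers move at their own pace and stop on an object; "squeeze" is the grip in N (left out, the last holds). Time passes only in rows, so rows that do not move let the fingers close. It gives the time, the measured TCP pose, the force and the opening at its end, in the units of the state.
- manip.get_state(): the state, without advancing time (a new reading comes with each control period).
- manip.get_image(name): name is "scene" or "top" or "wrist"; returns a dict with "frame" (384x512x3 uint8, blue, green, red), "K" (3x3 intrinsics, pixels), "rvec" (rotation vector, rad) and "tvec" (3), from world to camera coordinates, as OpenCV has them; the wrist camera has in their place "mount" (4x4, takes a point from camera to tool coordinates, whose origin is the TCP and whose axes are the tool frame's). Camera axes: x right, y down, z forward; pixel columns grow to the right and rows downward; lengths in m; the calibration is good to about 2 mm. A picture is of the moment at which its call begins: read the wrist's pose just before it. There is no depth.
- manip.sign_off(): hands the job in, once; it reports no verdict.
The state is a dict: "clock": time; "qpos": joint angles; "qd": joint speeds; "effort": joint torques, N m; "position": TCP position; "ee_rot": TCP orientation; "contact_force": force on the tool from outside, world axes, zero at the start; "moment": the same for the moment, N m; "width": finger opening in m.
Only numpy, scipy, OpenCV 4.12 (cv2) and the standard library are available. Lean on these libraries where they do the work, as an engineer would, in place of code of your own. Each camera call takes 0.05 s, during which the arm holds its last target. There are 200 camera calls.

### The job

Before the milling jars go on the roller, the blue-capped glass jar of white beads must be shut: twist its captive cap clockwise (seen from above) until it is fully home, with the white line on the cap pointing to the red mark on the jar, then let go. Leave the orange and white caps turned as they are.

Things in the scene. Friction and masses are not known exactly. Their poses are not given: they have to be found in the camera images.
- blue_cap (a joint): angle of the blue cap in rad: 0 is fully home (hard stop; white line on its top points to the red mark on the jar's shoulder); grows counter-clockwise seen from above, up to 1.4. Starts between 0.6 and 1.3. The cap only turns, about a vertical axis, without rising; it is stiff (0.06 N m) and stays where it is left.
- blue_cap_grip (a point): point on the blue cap's axis, 110 mm above the worktop: the height to grip, from above across any diameter. The cap is a round ribbed disc, 51 mm across, 26 mm high, its top 10 mm above this point; its white line runs along the point's -x. 11 mm below the cap is the jar's glass shoulder, 68 mm across. The jar is fixed in a 96 mm square foot; three places are possible. z up.
- orange_cap_mark (a point): outer end of the white line on the top of the orange cap, 22 mm from the cap's axis (the axis lies 22 mm along the point's +x), 120 mm above the worktop. That jar is of the same make and size; leave its cap as it is.
- white_cap_mark (a point): outer end of the black line on the top of the white cap, 22 mm from the cap's axis (the axis lies 22 mm along the point's +x), 120 mm above the worktop. That jar is of the same make and size; leave its cap as it is.
Not all that is in view belongs to the job. Leave any brown look-alike of the part that bears blue_cap alone.

How it is judged:
By the outcome, as a careful person would: the job done as asked, in the order asked, and still so for the second after the job is handed in, with the robot touching nothing.
It also fails if it takes over 27 s, if anything falls off the work surface, if the arm or the gripper's body presses on something with over 40 N, if the wrist force passes 120 N, or if a joint passes its speed limit or range.

## Working session

There is one attempt and no reset: what is moved stays moved. The work goes in short steps, Python scripts to look and compute and a tool call to move; the robot and the scene stay as the last step left them, time stands still between calls to the robot, and variables do not carry over. Pictures are saved under pics/ and viewed, about 8 in all and at most 12, crops included, and the job is handed in when it is done.

Besides the shell and the picture viewer there is one more tool, called after "Request:" by a JSON object that holds its "op" and its "data", one argument or row to a line. carry_out: Moves the arm, as the interface text tells. Its arguments: {"type":"object","properties":{"series":{"type":"array","items":{"type":"array"}},"fingers":{"type":"number"},"squeeze":{"type":"number"}},"required":["series"]}

```bash
mkdir -p pics; ls; cat > h.py <<'E'
import numpy as np, cv2
from rig import manip
from scipy.spatial.transform import Rotation as R
def pose(s):
    q=s["ee_rot"]; T=np.eye(4); T[:3,:3]=R.from_quat([q[1],q[2],q[3],q[0]]).as_matrix(); T[:3,3]=s["position"]; return T
def grab(name,fn):
    s=manip.get_state(); im=manip.get_image(name)
    if "mount" in im: C=pose(s)@np.array(im["mount"])   # cam->world
    else:
        C=np.eye(4); Rm=cv2.Rodrigues(np.array(im["rvec"],float))[0]; C[:3,:3]=Rm.T; C[:3,3]=-Rm.T@np.array(im["tvec"]).ravel()
    cv2.imwrite(f"pics/{fn}.png",im["frame"]); np.savez(f"pics/{fn}.npz",K=im["K"],C=C)
    return im["frame"]
def ray(fn,uv):
    d=np.load(f"pics/{fn}.npz"); r=np.linalg.inv(d["K"])@[uv[0],uv[1],1]; return d["C"][:3,3],d["C"][:3,:3]@r
def onz(fn,uv,z):
    o,r=ray(fn,uv); return o+r*(z-o[2])/r[2]
def two(a,ua,b,ub):
    o1,d1=ray(a,ua);o2,d2=ray(b,ub); t=np.linalg.lstsq(np.c_[d1,-d2],o2-o1,rcond=None)[0]
    p,q=o1+d1*t[0],o2+d2*t[1]; return (p+q)/2,np.linalg.norm(p-q)
E
python3 - <<'E'
from h import *
a=grab("scene","s0");b=grab("top","t0");c=grab("wrist","w0")
s=manip.get_state();print(s["clock"],s["position"],s["ee_rot"],s["width"],s["contact_force"])
cv2.imwrite("pics/m0.png",cv2.resize(np.vstack([np.hstack([a,b]),np.hstack([c,c*0])]),(800,600)))
E
```

```text
pics
0.15 [ 0.18829649 -0.54286434  0.23063685] [-4.84304950e-04  8.14736812e-01 -5.79830498e-01 -5.35435206e-04] 0.08513754011383604 [ 0.27137605 -0.38513256 -0.22468869]
```

View pics/m0.png

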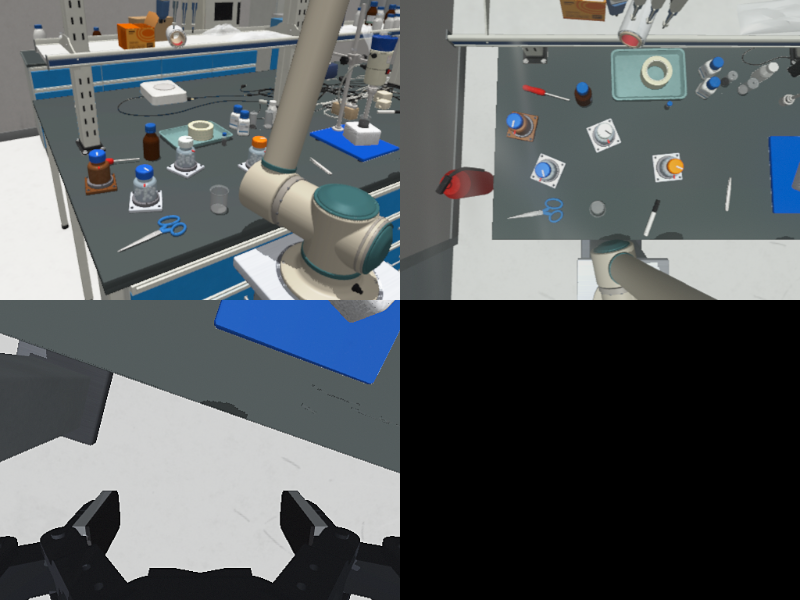

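The top view shows the glass jar with the blue cap at about pixel (188,218). The brown look-alike is at (155,155), the white cap at (260,168) and the orange cap at (345,213). In the scene view the blue cap is at about (184,220). Next I measure it from both views.

```bash
python3 - <<'E'
from h import *
C={}
for f in("s0","t0"):
    im=cv2.imread(f"pics/{f}.png");h=cv2.cvtColor(im,cv2.COLOR_BGR2HSV)
    m=cv2.inRange(h,(100,110,60),(125,255,255)); m=cv2.morphologyEx(m,cv2.MORPH_CLOSE,np.ones((5,5)))
    n,l,st,c=cv2.connectedComponentsWithStats(m)
    for i in range(1,n):
        if st[i,4]>60: print(f,st[i],c[i].round(1), onz(f,c[i],.11).round(3))
a=cv2.imread("pics/t0.png")[185:255,150:230]; b=cv2.imread("pics/s0.png")[195:275,150:230]
cv2.imwrite("pics/c0.png",np.hstack([cv2.resize(a,(400,350),interpolation=2),cv2.resize(b,(350,350),interpolation=2)]))
print(onz("t0",(188,218),.11),onz("t0",(260,168),.11),onz("t0",(345,213),.11),manip.get_state()["clock"])
E
```

```text
s0 [201   0  15  24 318] [207.8  10.4] [ 5.514 -2.013  0.11 ]
s0 [474   0  18  12 103] [480.9   5.5] [ 5.137 -7.096  0.11 ]
s0 [498   6  14   6  67] [503.7   8.6] [ 4.516 -6.824  0.11 ]
s0 [347  23  14  11 113] [352.6  27. ] [ 3.298 -2.623  0.11 ]
s0 [475  41  37  25 666] [492.   53.2] [ 1.665 -2.509  0.11 ]
s0 [432  46  22   5  77] [442.4  47.8] [ 1.979 -2.372  0.11 ]
s0 [  40   52  340   62 7558] [201.5  80.8] [ 1.704 -0.306  0.11 ]
s0 [417  83  15  15 156] [424.6  90.2] [ 1.086 -1.192  0.11 ]
s0 [ 120   86  207   32 1240] [222.7 101. ] [ 1.316 -0.238  0.11 ]
s0 [ 45 114  48  14 384] [ 68.7 120.4] [1.312 0.379 0.11 ]
s0 [299 134  20  18 225] [308.5 142.5] [ 0.739 -0.272  0.11 ]
s0 [186 157  13  14 167] [192.  163.5] [0.744 0.131 0.11 ]
s0 [ 396  159  116   48 2034] [451.8 185.1] [ 0.305 -0.427  0.11 ]
s0 [113 191  23  18 344] [123.9 199.3] [0.611 0.36  0.11 ]
s0 [173 210  24  21 411] [184.4 219.7] [0.454 0.266 0.11 ]
s0 [481 242  31  36 762] [498.1 260.2] [ 0.028 -0.222  0.11 ]
s0 [202 275  37  28 679] [219.  287.8] [0.204 0.297 0.11 ]
s0 [501 279  11  33 285] [506.4 295.1] [-0.046 -0.138  0.11 ]
s0 [ 167  297  207   87 3918] [253.6 361.3] [0.032 0.323 0.11 ]
s0 [491 316  21  30 381] [503.8 330.1] [-0.097 -0.055  0.11 ]
s0 [286 368  40  16 358] [311.  377.7] [-0.03   0.267  0.11 ]
t0 [68 54 42  2 82] [88.5 54.5] [0.879 0.514 0.11 ]
t0 [397  73  18  16 211] [405.4  80.5] [ 0.811 -0.305  0.11 ]
t0 [393  98  18  16 216] [401.4 105.7] [ 0.744 -0.292  0.11 ]
t0 [226 105  15  17 212] [233.1 112.9] [0.725 0.139 0.11 ]
t0 [136 145  21  20 337] [146.  154.4] [0.617 0.358 0.11 ]
t0 [ 472  174   40   99 3541] [491.8 221.3] [ 0.449 -0.508  0.11 ]
t0 [173 208  20  19 306] [182.6 217. ] [0.459 0.263 0.11 ]
t0 [183 253  26  32 415] [195.9 268.2] [0.333 0.229 0.11 ]
[0.45670847 0.25004535 0.11      ] [0.58254173 0.07063754 0.11      ] [ 0.46927068 -0.14128605  0.11      ] 0.15
```

View pics/c0.png

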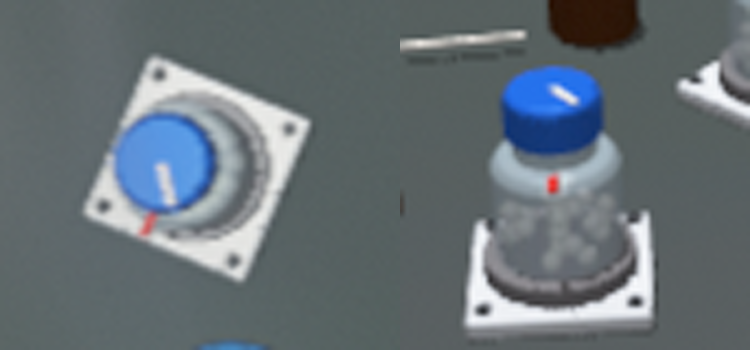

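Both views agree on the blue cap's axis, about (0.457, 0.263). In the top crop the line runs from px (182,218.4) to (184.4,226), and the red mark from (180.4,228) to (178.6,232). Next I get the angles and the transit numbers.

```bash
python3 - <<'E'
from h import *
c,e=two("t0",(182.6,217.2),"s0",(184.4,215)); print("cap",c,e)
c=np.array([.4575,.263])
p=[onz("t0",u,.12)[:2] for u in((182,218.4),(184.4,226))]; d=p[1]-p[0]; la=np.arctan2(*d[::-1])
r=[onz("t0",u,z)[:2] for u,z in(((180.4,228),.085),((178.6,232),.08))]
print("line",p,la, "red",r,[np.arctan2(*(q-c)[::-1]) for q in r], [np.linalg.norm(q-c) for q in r])
rs=onz("s0",(150+153/350*80,195+185/350*80),.083)[:2]; print("red scene",rs,np.arctan2(*(rs-c)[::-1]))
s=manip.get_state();T=pose(s);M=np.linalg.inv(T)@np.load("pics/w0.npz")["C"];print(M.round(3));print(np.load("pics/w0.npz")["K"])
print(T[:3,:3].T@(np.r_[c,.24]-T[:3,3]))
E
```

```text
cap [0.45873914 0.26258959 0.11861663] 0.001314554510623757
line [array([0.45547807, 0.26316594]), array([0.43685263, 0.25696863])] -2.8203816912252155 red [array([0.43187989, 0.27304168]), array([0.42167546, 0.27837647])] [np.float64(2.7680492935959737), np.float64(2.7361563451295097)] [np.float64(0.027517730129624975), np.float64(0.03898504212778145)]
red scene [0.42563457 0.27655671] 2.739352675614368
[[ 1.     0.    -0.001  0.001]
 [-0.     0.964  0.265 -0.066]
 [ 0.001 -0.265  0.964 -0.142]
 [ 0.     0.     0.     1.   ]]
[[343.5909424    0.         255.58678825]
 [  0.         343.5909424  191.32482663]
 [  0.           0.           1.        ]]
[-0.67321947 -0.51834546 -0.00831049]
```

Request:
{"op": "carry_out", "data": {
  "series": [
    [[-31,-24,0],0],
    [[-31,-24,0],0],
    [[-31,-24,0],0],
    [[-31,-24,0],0],
    [[-31,-24,0],0],
    [[-31,-24,0],0],
    [[-31,-24,0],0],
    [[-31,-24,0],0],
    [[-31,-24,0],0],
    [[-31,-24,0],0]
  ],
  "fingers": 85
}}

```text
clock: 0.98
position: [0.3151, -0.1641, 0.2255]
ee_rot: [-0.0, 0.81, -0.586, -0.001]
contact_force: [1.4, -0.8, -0.5]
width: 0.0851
```

Request:
{"op": "carry_out", "data": {
  "series": [
    [[-31,-24,0],0],
    [[-31,-24,0],0],
    [[-31,-24,0],0],
    [[-31,-24,0],0],
    [[-31,-24,0],0],
    [[-31,-24,0],0],
    [[-31,-24,0],0],
    [[-31,-24,0],0],
    [[0,0,0],-7],
    [[0,0,0],-7]
  ]
}}

```text
clock: 1.82
position: [0.4213, 0.1566, 0.226]
ee_rot: [-0.003, 0.879, -0.478, 0.001]
contact_force: [-0.4, -0.4, -0.2]
width: 0.0852
```

Request:
{"op": "carry_out", "data": {
  "series": [
    [[0,0,0],-7.1],
    [[0,0,0],-7.1],
    [[0,0,0],-7.1],
    [[0,0,0],-7.1],
    [[0,0,0],-7.1],
    [[0,0,0],-7.1],
    [[0,0,0],-7.1],
    [[0,0,0],-7.1],
    [[0,0,0],-7.1],
    [[0,0,0],-7.1]
  ]
}}

```text
clock: 2.65
position: [0.4188, 0.1597, 0.2229]
ee_rot: [-0.002, 0.992, 0.125, -0.001]
contact_force: [0.1, -0.3, -0.5]
width: 0.0853
```

Request:
{"op": "carry_out", "data": {
  "series": [
    [[0,0,0],-7.1],
    [[0,0,0],-7.1],
    [[0,0,0],-7.1],
    [[0,0,0],-7.1],
    [[0,0,0],-7.1],
    [[0,0,0],-7.1],
    [[0,0,0],-7.1],
    [[0,0,0],-7.1],
    [[0,0,0],-7.1],
    [[0,0,0],-7.1]
  ]
}}

```text
clock: 3.48
position: [0.416, 0.1591, 0.2203]
ee_rot: [-0.003, 0.732, 0.682, -0.002]
contact_force: [0.1, -1.2, 0.8]
width: 0.0848
```

```bash
cat > st.py <<'E'
from h import *
def st(cap):
    s=manip.get_state();T=pose(s)
    print(s["clock"],"pos",s["position"].round(4),"yaw",np.arctan2(T[1,0],T[0,0]),"q6",s["qpos"][5],"F",np.round(s["contact_force"],1),"M",np.round(s["moment"],2),"w",s["width"])
    print("tool z",T[:3,2].round(4),"shift mm",(1000*T[:3,:3].T@(np.array(cap)-T[:3,3])).round(1))
E
python3 -c "
from st import *
st([.4585,.263,.22])"
```

```text
3.4833 pos [0.416  0.1591 0.2203] yaw 1.499937616744758 q6 -1.2948128146633637 F [ 0.1 -1.2  0.8] M [-0.04 -0.03  0.05] w 0.08478542068624043
tool z [-0.008   0.0017 -1.    ] shift mm [106.6  35.1   0.2]
```

Request:
{"op": "carry_out", "data": {
  "series": [
    [[36,12,0],0],
    [[36,12,0],0],
    [[36,12,0],0],
    [[0,0,0],0],
    [[0,0,0],0]
  ]
}}

```text
clock: 3.9
position: [0.4599, 0.2666, 0.2184]
ee_rot: [-0.003, 0.731, 0.682, -0.004]
contact_force: [-0.7, -0.5, 0.8]
width: 0.0849
```

```bash
python3 -c "
from st import *
st([.4585,.263,.22]); im=grab('wrist','w1'); cv2.imwrite('pics/w1.png',im)"
```

```text
3.9 pos [0.4599 0.2666 0.2184] yaw 1.5018224946732786 q6 -1.1104848204347428 F [-0.7 -0.5  0.8] M [-0.03  0.02 -0.04] w 0.0848883690528659
tool z [-9.9e-03 -5.0e-04 -1.0e+00] shift mm [-3.7 -1.1 -1.5]
```

View pics/w1.png

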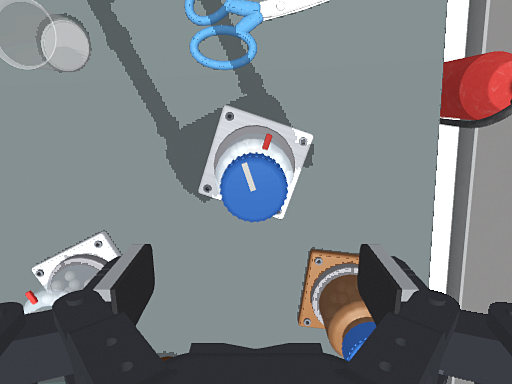

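The wrist view shows the blue cap centred near (253,186). Its white line runs from about (252,190) to (246,164), and the red mark is at about (267,142). Clockwise takes the line to the mark.

```bash
cat > meas.py <<'E'
from st import *
def meas(f,roi,zt=.12):
    im=cv2.imread(f"pics/{f}.png");h=cv2.cvtColor(im,cv2.COLOR_BGR2HSV);x0,y0,x1,y1=roi
    k=np.zeros(im.shape[:2],np.uint8);k[y0:y1,x0:x1]=255
    b=cv2.morphologyEx(cv2.inRange(h,(100,120,60),(125,255,255))&k,cv2.MORPH_OPEN,np.ones((3,3)))
    big=lambda m:max(cv2.findContours(m,0,2)[0],key=cv2.contourArea)
    hull=cv2.convexHull(big(b)); hm=cv2.drawContours(np.zeros_like(b),[hull],-1,255,-1)
    w=cv2.inRange(h,(0,0,140),(180,80,255))&cv2.erode(hm,np.ones((5,5)))
    red=(cv2.inRange(h,(0,130,90),(10,255,255))|cv2.inRange(h,(170,130,90),(180,255,255)))&k
    ho=np.array([onz(f,p,zt)[:2] for p in hull[:,0].astype(float)]); (cc,rr)=cv2.minEnclosingCircle(ho.astype(np.float32)*1000)
    L=cv2.minAreaRect(big(w)); Rd=cv2.minAreaRect(big(red))
    print("cap circ@zt",cc,rr,"line",L,"red",Rd)
    bx=cv2.boxPoints(L); e=[(bx[i]+bx[(i+1)%4])/2 for i in range(4)]; i=np.argmax([np.linalg.norm(e[j]-e[(j+2)%4]) for j in(0,1)])
    P=np.array([onz(f,q,zt)[:2] for q in(e[i],e[i+2])]); return P,onz(f,Rd[0],.083)[:2],L[0]
E
python3 - <<'E'
from meas import *
P,r,_=meas("w1",(195,100,320,230)); print(P,r)
c=np.array([.4585,.263]); 
o=np.argsort(np.linalg.norm(P-c,axis=1)); d=P[o[1]]-P[o[0]]
print("line",np.arctan2(d[1],d[0])%6.283,np.arctan2(*(P[o[1]]-c)[::-1])%6.283,"red",np.arctan2(*(r-c)[::-1]))
E
```

```text
cap circ@zt (454.9106750488281, 264.41217041015625) 25.706008911132812 line ((248.20001220703125, 176.60000610351562), (29.09295082092285, 5.692099571228027), 71.56504821777344) red ((266.9000244140625, 141.3000030517578), (5.692099571228027, 15.17893123626709), 18.43494987487793)
[[0.43611961 0.25868726]
 [0.45673798 0.26376347]] [0.42630353 0.27697317]
line 3.382804901533432 3.33177556814584 red 2.732126316125528
```

Request:
{"op": "carry_out", "data": {
  "series": [
    [[-3,-1,32],0],
    [[0,0,32],0],
    [[0,0,32],0],
    [[0,0,30],0],
    [[0,0,0],0]
  ]
}}

```text
clock: 4.37
position: [0.4583, 0.2605, 0.0917]
ee_rot: [-0.001, 0.732, 0.681, -0.0]
contact_force: [-1.3, -1.2, -0.4]
width: 0.0852
```

```bash
python3 -c "
from st import *
print(two('t0',(183.2,222.2),'w1',(248.2,176.6)))
st([.4575,.2638,.091])"
```

```text
(array([0.44651115, 0.26080366, 0.11755944]), np.float64(0.0008928016332308138))
4.3667 pos [0.4583 0.2605 0.0917] yaw 1.499004751385602 q6 -1.117619035148234 F [-1.3 -1.2 -0.4] M [ 0.01  0.05 -0.02] w 0.08518544009405357
tool z [-0.0022  0.0019 -1.    ] shift mm [ 3.2 -1.   0.7]
```

Request:
{"op": "carry_out", "data": {
  "series": [
    [[3,-1,0],0],
    [[0,0,0],0],
    [[0,0,0],0],
    [[0,0,0],0],
    [[0,0,0],0],
    [[0,0,0],0],
    [[0,0,0],0],
    [[0,0,0],0]
  ],
  "fingers": 45,
  "squeeze": 35
}}

```text
clock: 5.03
position: [0.4576, 0.265, 0.0947]
ee_rot: [-0.003, 0.734, 0.679, 0.003]
contact_force: [1.1, 1.8, -10.7]
width: 0.0494
```

```bash
python3 -c "
from st import *
st([.4575,.2638,.091])"
```

```text
5.0333 pos [0.4576 0.265  0.0947] yaw 1.494125868410581 q6 -1.111757810408308 F [  1.1   1.8 -10.7] M [ 0.09 -0.13  0.01] w 0.04937455214273756
tool z [-3.0e-04  8.8e-03 -1.0e+00] shift mm [-1.3 -0.   3.7]
```

Request:
{"op": "carry_out", "data": {
  "series": [
    [[0,0,0],6],
    [[0,0,0],6],
    [[0,0,0],6],
    [[0,0,0],6]
  ]
}}

```text
clock: 5.37
position: [0.4576, 0.2651, 0.0947]
ee_rot: [-0.004, 0.863, 0.505, 0.002]
contact_force: [1.7, 1.5, -10.7]
width: 0.0497
```

```bash
python3 -c "
from st import *
st([.4575,.2638,.091])"
```

```text
5.3667 pos [0.4576 0.2651 0.0947] yaw 1.0589701869136567 q6 -0.6764994565263768 F [  1.7   1.5 -10.7] M [ 0.19 -0.12  0.1 ] w 0.049650574627366675
tool z [-5.0e-04  8.8e-03 -1.0e+00] shift mm [-1.3  0.6  3.7]
```

Request:
{"op": "carry_out", "data": {
  "series": [
    [[0,0,0],4],
    [[0,0,0],4],
    [[0,0,0],3]
  ]
}}

```text
clock: 5.62
position: [0.4576, 0.2652, 0.0946]
ee_rot: [-0.004, 0.91, 0.415, 0.001]
contact_force: [1.2, 2.4, -12.0]
width: 0.0498
```

Request:
{"op": "carry_out", "data": {
  "series": [
    [[0,0,0],3],
    [[0,0,0],3]
  ]
}}

```text
clock: 5.78
position: [0.457, 0.2658, 0.0949]
ee_rot: [-0.004, 0.93, 0.368, 0.001]
contact_force: [-1.7, 7.5, -8.4]
width: 0.0492
```

```bash
python3 -c "
from st import *
st([.4575,.2638,.091])"
```

```text
5.7833 pos [0.457  0.2658 0.0949] yaw 0.7529238092448018 q6 -0.3696282612755532 F [-1.7  7.5 -8.4] M [1.08 0.47 1.26] w 0.04921450478186284
tool z [-0.0017  0.0089 -1.    ] shift mm [-1.   1.8  3.9]
```

The moment has risen to 1.26 N m after 0.74 rad of turn, so the cap is on the stop. I open the fingers, go up, and check.

Request:
{"op": "carry_out", "data": {
  "series": [
    [[0,0,0],0],
    [[0,0,0],0],
    [[0,0,0],0],
    [[0,0,0],0],
    [[0,0,0],0],
    [[0,0,0],0]
  ],
  "fingers": 85
}}

```text
clock: 6.28
position: [0.4613, 0.2666, 0.1017]
ee_rot: [-0.004, 0.93, 0.369, 0.007]
contact_force: [0.3, -0.5, -0.0]
width: 0.085
```

Request:
{"op": "carry_out", "data": {
  "series": [
    [[0,0,-20],0],
    [[0,0,-35],0],
    [[0,0,-35],0],
    [[0,0,-35],0],
    [[0,0,0],0],
    [[0,0,0],0]
  ]
}}

```text
clock: 6.78
position: [0.4596, 0.2638, 0.232]
ee_rot: [-0.003, 0.93, 0.369, 0.005]
contact_force: [-0.1, -0.2, -0.7]
width: 0.085
```

```bash
python3 - <<'E'
from meas import *
st([.4575,.2638,.091]); im=grab('wrist','w2'); cv2.imwrite("pics/w2c.png",cv2.resize(im[80:260,150:370],(660,540),interpolation=2))
P,r,_=meas("w2",(195,80,330,240)); c=np.array([.4578,.2638]); o=np.argsort(np.linalg.norm(P-c,axis=1)); d=P[o[1]]-P[o[0]]
print(P,r,"line",np.arctan2(d[1],d[0])%6.283,np.arctan2(*(P[o[1]]-c)[::-1])%6.283,"red",np.arctan2(*(r-c)[::-1]))
E
```

```text
6.7833 pos [0.4596 0.2638 0.232 ] yaw 0.7549251318548236 q6 -0.37112599688688996 F [-0.1 -0.2 -0.7] M [-0.02  0.01 -0.02] w 0.08503751475910531
tool z [ 0.0075  0.0099 -0.9999] shift mm [ -3.2  -1.1 141. ]
cap circ@zt (456.0116271972656, 265.916259765625) 25.823877334594727 line ((246.98724365234375, 171.97264099121094), (27.729202270507812, 5.1954498291015625), 64.98310089111328) red ((236.50003051757812, 139.5), (14.758047103881836, 4.919349670410156), 63.43495178222656)
[[0.43710952 0.27261064]
 [0.45671784 0.26448636]] [0.42634015 0.27696174] line 2.7487955803435633 2.7390187056415094 red 2.7453541690957723
```

View pics/w2c.png

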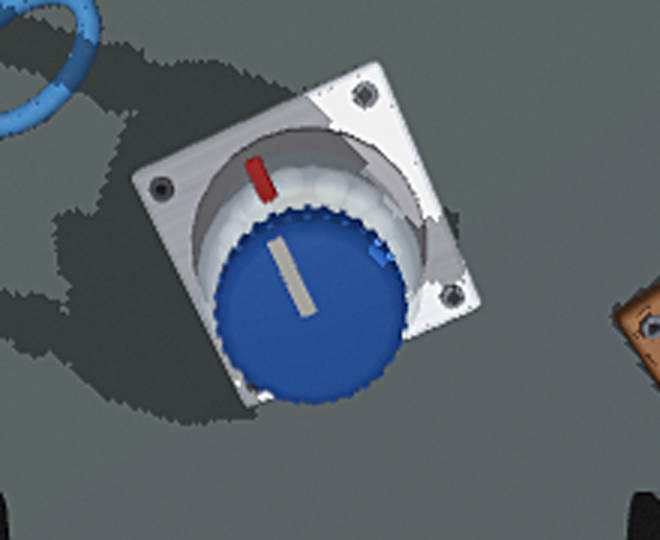

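The cap's line (crop px 272,240 to 310,315) points straight at the red mark (crop px 262,180). The line is at 2.749 rad and the mark at 2.745, so they agree. The fingers are clear of everything, so I hand in.

```bash
python3 -c "
from rig import manip
print(manip.sign_off(), manip.get_state()['clock'])"
```

```text
the job is handed in; nothing more can be done
the job is handed in; nothing more can be done
```

The blue cap on the glass jar is shut, and the job is handed in. I gripped the cap from above and turned it clockwise about 0.74 rad until the moment rose to 1.26 N m at the stop. Then I opened the fingers and lifted clear.

- **Final check:** the last wrist picture puts the white line at 2.749 rad and the red mark at 2.745 rad, which agree within the accuracy of the measurement. The gripper was clear, with about zero force, at 6.8 s.
- **Not exact:** before the turn, the two views gave the remaining angle as 0.72 and 0.65 rad. Against the 0.74 rad turned, that suggests the pads may have slipped or flexed slightly at the stop. The measured height of the cap's top was about 118 mm, against 120 mm in the text.
- **Other jars:** I did not touch the orange, white or brown jars. I took no separate picture of the orange and white caps afterwards.

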